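# Set the running clearance of a strip guide

## Task

Swing the toggle clamp over so its foot sits down on the wooden strip and leave it closed. Then turn the thumbscrew on the bridge clockwise until it seats, back it off a quarter turn, and finish while still gripping its wings, keeping it steady there. Do not disturb the strip or the paints, tapes and other things around.

Things in the scene. Friction and masses are not known exactly. Their poses are not given: they have to be found in the camera images.
- fixture: Fixed wooden jig board 260 (x) x 400 (y) x 18 mm; origin at the centre of its underside on the table, z up, x away from the robot and y to the left when unturned (it is fastened down turned up to 0.4 rad). Two low aluminium rails (26 mm above the table) guide the wooden strip along its y axis through x = 0. Toggle clamp at its +y end, thumbscrew bridge at its -y end.
- strip: Loose pale wooden strip 30 (fixture x) x 330 (along fixture y) x 12 mm lying between the rails on the board; origin at the centre of its underside; its top is 30 mm above the table.
- clamp (a joint): Angle of the toggle clamp's arm, rad: 0 = down, level, its foot on the strip; 1.57 = upright; up to 2.2 = fully open, leaning back away from the strip. It starts between 1.85 and 2.15. It hinges about the fixture's y axis. The hinge is stiff (about 0.05 N m) and the arm weighs 0.16 kg: it stays where it is left near upright and sinks under its own weight onto the strip once below about 1.0; hand-light pushing (under 3 N) moves it.
- clamp_pivot (a point): Point on the clamp's hinge axis, midway between the two yellow bracket plates (30 mm apart outside, tops 72 mm above the table), at fixture x = 55, y = 90, z = 60 mm.
- clamp_arm: The swinging arm of the clamp: square steel bar 12 mm thick, ending in a round red grip. Origin on the hinge axis; the arm points along its own -x and its own y is the hinge axis. A rubber foot 18 mm across reaches 30 mm below the bar's centre line, 55 mm from the hinge, and meets the strip directly below it. When the arm is down it points along the fixture's -x.
- clamp_grip (a point): Middle of the red grip of the clamp arm, on its centre line, 108 mm from the hinge axis. The grip is 18 mm in diameter and runs from 80 to 136 mm from the hinge.
- thumbscrew (a joint): Turn of the thumbscrew, rad; grows as it is turned clockwise seen from above (tightening). It seats at 3.4, a hard stop. It starts between 1.2 and 2.4. It turns stiffly (0.06 N m) and stays where it is left; it does not noticeably rise or sink as it turns.
- wing: The thumbscrew's upright flat blue wings, turning about a vertical axis: 56 mm long (own x), 12 mm thick (own y), 26 mm high; origin at the centre of the wings, on the turning axis, at fixture x = 0, y = -100, z = 93 mm. The tip at own +x is red; when seated the red tip points along the fixture's -x. 14 mm of free height lies between the wings and the bridge beam (top 66 mm above the table, 114 mm along fixture x, 32 mm along y; a flat brass washer stands 4 mm above it).
- tape_yellow: Bystander, loose: yellow adhesive-tape roll, 68 mm across, 19 mm high, lying on the fixture board between clamp and bridge on the robot's side; origin at the centre of its underside.
- paint_pink: Bystander, loose: small pink paint jar, 44 mm across, 65 mm high, standing on the fixture board on the far side; origin at the centre of its underside.
- paint_black: Bystander, loose: black paint bottle, 60 mm across, 115 mm high; origin at the centre of its underside.
- mug: Bystander, loose: white mug, 80 mm across, 85 mm high; origin at the centre of its underside.
- paint_ochre: Bystander, loose: ochre paint jar, 60 mm across, 110 mm high; origin at the centre of its underside.
- tape_white: Bystander, loose: white tape roll, 90 mm across, 24 mm high; origin at the centre of its underside.
- note_pad: Bystander, loose: yellow-green note pad, 75 x 75 x 18 mm; origin at the centre of its underside.

How it is judged:
By the outcome, as a careful person would: the job done as asked, in the order asked, and still so for the second after the job is handed in, while the arm keeps its last pose, push and grip.
It also fails if it takes over 56 s, if anything falls off the work surface, if the arm or the gripper's body presses on something with over 40 N, if the wrist force passes 120 N, or if a joint passes its speed limit or range.

## Robot

A 7-joint arm with a two-finger parallel gripper is mounted at the origin on the work surface. World frame = base frame: x ahead of the robot, y to its left, z up, the work surface at z = 0. Lengths are in m, angles in degrees, forces in N, time in s.
With the tool pointing down it reaches from about 0.425 to 0.875 m from the base axis. Payload 4.7 kg.
Tool frame: the origin (TCP) lies on the centre line of the jaws, within the pads' length; the fingertips stand ahead of it and the grasp point (between the pads) lies 2 mm behind it (env.tip_reach is the x of the fingertips in the tool frame, in m); x points along the fingers, z is the direction in which the jaws open and shut, and the axes are right-handed (so a half turn about x gives the same grasp; the last joint's range is limited). The gripper opens to 87 mm and grips with 3 to 60 N. Pads are 19 mm wide; open, the fingers measure 117 mm over their backs; the gripper's body (75 mm by 190 mm) begins 51 mm behind the grasp point.
Start: joints at [-74.479, 18.392, -4.016, 83.108, 1.295, 78.541, -3.26], TCP at [0.165, 0.629, 0.24] pointing down, gripper open.
Joint ranges: [-163.93, 163.93], [-17.29, 119.83], [-79.2, 71.16], [3.27, 140.29], [-89.18, 269.18], [5.43, 117.66], [-154.24, 154.24]. Speed limits (degrees/s): [147.25, 147.25, 180, 180, 180, 180, 180].

## Interface

Orientations are given as [roll, pitch, yaw] about the fixed x, y, z axes, in that order (R = Rz(yaw) Ry(pitch) Rx(roll)).
In Python, from cell import telemetry, optics, env, models gives the robot as it stands.
- The arm moves only by the shell command python3 -m pendant 'ROWS' [FORCE]. ROWS is JSON, a list of rows, each a list of 3 entries, a list of its own where there are three numbers: the finger opening in mm, from 0 to 87, then the shift along the tool's x, y, z in mm, then the turn, a rotation vector about the tool's x, y, z in rad. A call has 1 to 10 rows; each row is the pose to reach, as a shift and turn from the pose commanded when the call began, along the tool's axes at that moment; what a row does not reach only later rows make up. A row lasts 1/12 s, in which the tool goes at most 41.7 mm and 7.16 degrees, less where a joint would pass 70% of its speed; a pose out of reach is approached as far as the arm can. A call with a gripper value outside its range is refused whole. The fingers move at their own pace and stop on an object; FORCE is the grip in N (left out, the last holds). Time passes only in rows, so rows that repeat a pose let the fingers close. It gives the time, the measured TCP pose, the force and the opening at its end, in the units of the state.
- telemetry.get_obs(): the state, without advancing time (a new reading comes with each control period).
- optics.read_camera(name): name is "side" or "top" or "wrist"; returns a dict with "image" (384x512x3 uint8, blue, green, red), "range_z" (384x512 float32, m along the optical axis (not along the pixel's ray), 0 where there is no reading), "fx", "fy", "cx", "cy" (pixels), "cam_to_world" (4x4, takes a point from camera to world coordinates). Camera axes: x right, y up, looking along -z (the intrinsics and any distortion apply to the point x, -y, -z); pixel columns grow to the right and rows downward; lengths in m; the calibration is good to about 2 mm. A picture is of the moment at which its call begins.
- env.sign_off(): hands the job in, once; it reports no verdict.
Trained networks look in the newest picture that a camera, given by its name, has taken for a name from the list of things; names that differ only in an ending like _2 or _b are one class to them, and where a whole thing is asked for, a point or a joint stands for the part that bears it (a point fixed in the world has none). Each returns a list of dicts, best first, with "confidence" (0 to 1); they miss things now and then, are a little off and sometimes report something else, mostly with a low value. They report only what shows in the picture. A call takes as long as a camera call.
- models.masks_of(camera, label): "pixels" (384x512 bool, what is visible of it) and "extent" ([left, top, right, bottom] as shares, 0 to 1, of the picture: columns of its width, rows of its height, round what is visible of it).
- models.landmark_of(camera, label): "centre" ([row, column] as shares, 0 to 1, of the picture: columns of its width, rows of its height: a listed point, or the origin of a listed thing).
The state is a dict: "time_s": time; "qpos": joint angles; "joint_velocities": joint speeds; "effort": joint torques, N m; "tool_pos": TCP position; "tool_rot": TCP orientation; "force": force on the tool from outside, world axes, zero at the start; "wrist_torque": the same for the moment, N m; "grip_width": finger opening in m.
Only numpy, scipy, OpenCV 4.12 (cv2) and the standard library are available. Lean on these libraries where they do the work, as an engineer would, in place of code of your own. Each camera call takes 0.05 s, during which the arm holds its last target.

## Working session

There is one attempt and no reset: what is moved stays moved. The work goes in short steps, Python scripts to look and compute and a shell command to move; the robot and the scene stay as the last step left them, time stands still between calls to the robot, and variables do not carry over. Pictures are saved under pics/ and viewed, and the job is handed in when it is done.

```bash
ls; mkdir -p pics
python3 - <<'E'
from cell import telemetry, optics, env, models
import cv2, numpy as np
o=telemetry.get_obs(); print(o)
print(env.tip_reach)
for n in ["top","side"]:
    c=optics.read_camera(n); cv2.imwrite(f"pics/{n}0.png",c["image"]); print(n,c["fx"],c["fy"],c["cx"],c["cy"],c["cam_to_world"].round(3).tolist(), [k for k in c])
E
```

```text
pics
{'time_s': 0.0, 'qpos': array([-74.4781235 ,  18.43838098,  -4.01329711,  83.17520232,
         1.29316173,  78.53930485,  -3.26056615]), 'joint_velocities': array([-0.04523483,  0.00018729, -0.04411025,  0.07121882,  0.02849849,
       -0.01499647, -0.06780705]), 'effort': array([-4.23889978e-04, -4.91279840e+01, -4.04216694e-01, -3.12525129e+01,
       -6.39966619e-02,  4.39159304e-02,  1.91307240e-04]), 'tool_pos': array([0.16502555, 0.62816948, 0.23846621]), 'tool_rot': array([-177.54822561,   89.89214234, -102.26339931]), 'force': array([ 0.30524588, -0.21974843, -0.21635923]), 'wrist_torque': array([-0.02900258, -0.01000957,  0.04232439]), 'grip_width': 0.08703419192290611}
0.017
top 376.41483625462394 376.41483625462394 254.27610618191176 194.85863564448644 [[-0.177, 0.962, -0.208, 0.281], [-0.984, -0.174, 0.032, 0.03], [-0.005, 0.211, 0.978, 1.172], [0.0, 0.0, 0.0, 1.0]] ['image', 'range_z', 'fx', 'fy', 'cx', 'cy', 'cam_to_world']
side 466.33213942729316 466.33213942729316 253.2243790457155 187.95111752286024 [[0.973, 0.132, -0.187, 0.231], [-0.228, 0.492, -0.84, -1.195], [-0.019, 0.86, 0.509, 0.814], [0.0, 0.0, 0.0, 1.0]] ['image', 'range_z', 'fx', 'fy', 'cx', 'cy', 'cam_to_world']
```

View pics/top0.png

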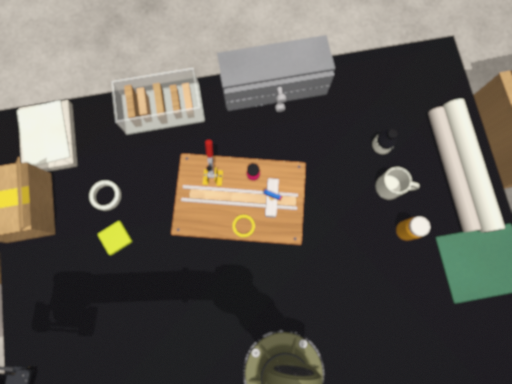

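View pics/side0.png

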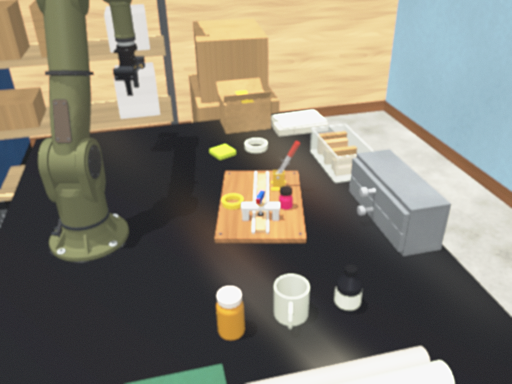

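```bash
cat > h.py <<'E'
from cell import telemetry, optics, env, models
import cv2, numpy as np
def w(c,r,col,d=None):
    r=np.asarray(r,float);col=np.asarray(col,float)
    if d is None: d=c["range_z"][r.round().astype(int),col.round().astype(int)]
    p=np.stack([(col-c["cx"])/c["fx"]*d,-(r-c["cy"])/c["fy"]*d,-d,np.ones_like(d)],-1)
    return (p@c["cam_to_world"].T)[...,:3]
def ray_z(c,r,col,z):
    T=c["cam_to_world"]; v=T[:3,:3]@np.array([(col-c["cx"])/c["fx"],-(r-c["cy"])/c["fy"],-1]); o=T[:3,3]
    return o+v*(z-o[2])/v[2]
def proj(c,P):
    p=np.linalg.inv(c["cam_to_world"])@np.append(P,1); return np.array([c["cy"]-p[1]/-p[2]*c["fy"], c["cx"]+p[0]/-p[2]*c["fx"]])
E
python3 - <<'E'
from h import *
Z=dict(fixture=0,strip=.018,clamp_pivot=.06,wing=.093,tape_yellow=.018,paint_pink=.018,clamp_grip=.16,paint_black=0,mug=0,paint_ochre=0)
for n in ["top","side"]:
    c=optics.read_camera(n)
    for l,z in Z.items():
        m=models.landmark_of(n,l)
        for k in m[:2]:
            r,cc=k["centre"][0]*384,k["centre"][1]*512
            print(n,l,round(k["confidence"],2),round(r,1),round(cc,1),ray_z(c,r,cc,z).round(4), w(c,min(r,383),min(cc,511)).round(4))
    m=models.masks_of(n,"fixture")
    if m:
        px=m[0]["pixels"]; P=w(c,*np.nonzero(px)); 
        P=P[(abs(P[:,2]-.018)<.005)]
        rect=cv2.minAreaRect((P[:,:2]*1000).astype(np.float32)); print(n,"rect",rect, P[:,2].mean())
    im=c["image"]
    cr=im[140:260,160:320] if n=="top" else im[125:250,190:350]
    cv2.imwrite(f"pics/{n}1.png",cv2.resize(cr,None,fx=5,fy=4.8,interpolation=cv2.INTER_CUBIC)[:600])
E
```

```text
top fixture 0.86 199.8 239.0 [0.5237 0.0415 0.    ] [0.5181 0.0413 0.0269]
top fixture 0.27 228.6 405.5 [ 0.3411 -0.4541  0.    ] [ 0.3369 -0.4204  0.0816]
top strip 0.72 195.7 243.7 [0.5303 0.0246 0.018 ] [0.528  0.0247 0.0288]
top clamp_pivot 0.67 147.7 208.1 [0.6912 0.1077 0.06  ] [0.6519 0.1003 0.1665]
top clamp_pivot 0.64 188.0 389.4 [ 0.4662 -0.4134  0.06  ] [ 0.4624 -0.4043  0.0828]
top wing 0.66 197.4 275.4 [ 0.4925 -0.0655  0.093 ] [ 0.4916 -0.0651  0.0977]
top tape_yellow 0.63 228.5 241.9 [0.4295 0.0477 0.018 ] [0.43   0.0478 0.0139]
top paint_pink 0.72 174.1 256.2 [ 0.5922 -0.0264  0.018 ] [ 0.5758 -0.0234  0.0791]
top paint_black 0.87 145.5 378.9 [ 0.6209 -0.4394  0.    ] [ 0.604  -0.416   0.0586]
top mug 0.95 185.9 387.7 [ 0.4839 -0.4337  0.    ] [ 0.4694 -0.4007  0.0834]
top mug 0.4 174.4 211.6 [0.6217 0.1144 0.    ] [0.6017 0.1094 0.0689]
top paint_ochre 0.72 230.0 405.6 [ 0.3367 -0.4532  0.    ] [ 0.3331 -0.4221  0.0756]
top rect ((0.0, 0.0), (0.0, 0.0), 0.0) nan
side fixture 0.75 203.0 261.3 [0.5334 0.0488 0.    ] [ 0.5052 -0.0674  0.0761]
side fixture 0.65 331.4 230
[... 607 characters left out ...]
amp_grip 0.79 151.6 292.0 [0.6411 0.073  0.16  ] [0.6469 0.091  0.1507]
side clamp_grip 0.58 177.1 277.3 [ 0.5517 -0.0734  0.16  ] [0.5989 0.0917 0.0636]
side paint_black 0.72 307.9 346.9 [ 0.6174 -0.454   0.    ] [ 0.6096 -0.4691  0.0166]
side mug 0.63 311.7 291.6 [ 0.4866 -0.4334  0.    ] [ 0.4643 -0.4998  0.0711]
side paint_ochre 0.74 330.6 229.7 [ 0.3338 -0.4544  0.    ] [ 0.33   -0.4819  0.0302]
side paint_ochre 0.46 204.8 260.7 [0.5289 0.0388 0.    ] [ 0.5023 -0.0713  0.0727]
side rect ((529.0196533203125, 35.66815185546875), (408.686767578125, 259.3226318359375), 75.32571411132812) 0.01985656383849853<stdin>:14: RuntimeWarning: Mean of empty slice.
  ret = ret.dtype.type(ret / rcount)
```

```bash
python3 - <<'E'
from h import *
for n in ["top","side"]:
    c=optics.read_camera(n)
    ms=models.masks_of(n,"fixture")
    print(n,[(m["confidence"],m["pixels"].sum(),np.round(m["extent"],2)) for m in ms])
    hsv=cv2.cvtColor(c["image"],cv2.COLOR_BGR2HSV)
    b=((hsv[...,0]>5)&(hsv[...,0]<22)&(hsv[...,1]>80)&(hsv[...,2]>70)).astype(np.uint8)
    roi=np.zeros_like(b); 
    if n=="top": roi[148:250,165:315]=1
    else: roi[165:246,208:312]=1
    b*=roi
    b=cv2.morphologyEx(b,cv2.MORPH_CLOSE,np.ones((9,9)))
    r,cc=np.nonzero(b)
    P=np.array([ray_z(c,a,d,.018) for a,d in zip(r,cc)])
    rect=cv2.minAreaRect((P[:,:2]*1000).astype(np.float32)); print(n,rect, np.median(w(c,r,cc)[:,2]))
    cv2.imwrite(f"pics/m{n}.png",b*255)
E
python3 -c "
import cv2,numpy as np
cv2.imwrite('pics/mm.png',np.hstack([cv2.resize(cv2.imread('pics/mtop.png')[140:260,160:320],(400,300)),cv2.resize(cv2.imread('pics/mside.png')[125:250,190:350],(400,300))]))"
```

```text
top [(0.58, np.int64(8975), array([0.34, 0.37, 0.6 , 0.63])), (0.52, np.int64(781), array([0.74, 0.43, 0.82, 0.51]))]
top ((527.1998901367188, 39.732635498046875), (408.4378662109375, 268.8038330078125), 75.35370635986328) 0.017792012991940442
side []
side ((516.66650390625, 31.680755615234375), (440.5999450683594, 287.686767578125), 75.30906677246094) 0.020137430589380112
```

View pics/top1.png

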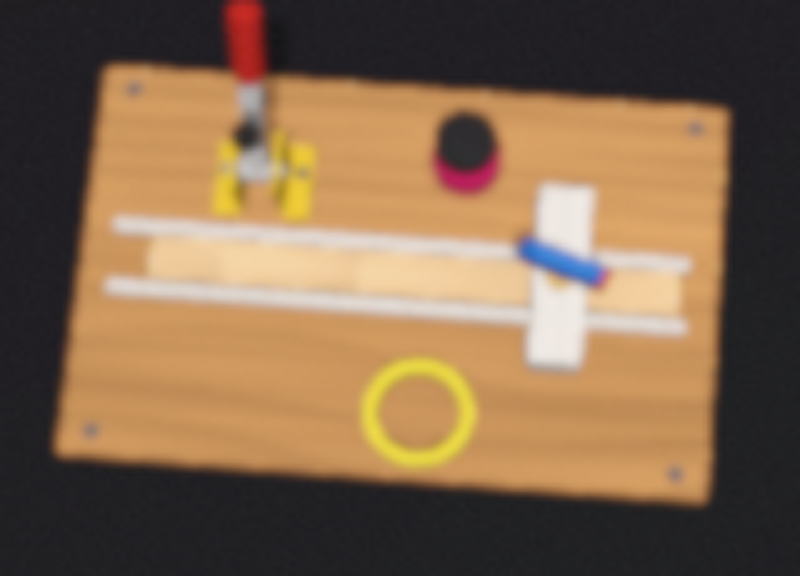

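View pics/side1.png

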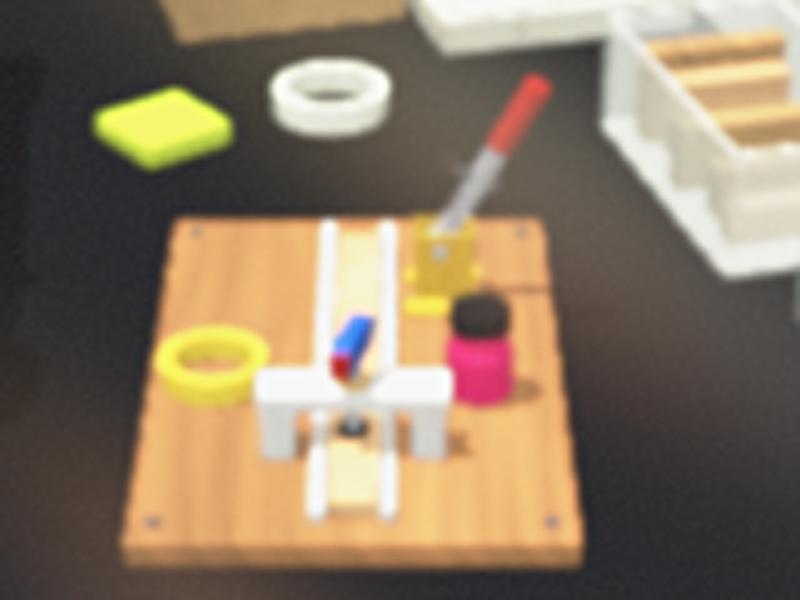

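View pics/mm.png

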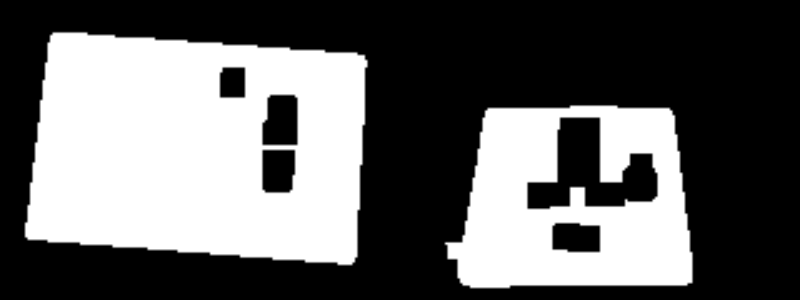

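```bash
cat >> h.py <<'E'
C=np.array([.528,.0375]); A=np.deg2rad(-14.65)
def F(x,y,z): 
    return np.array([C[0]+x*np.cos(A)-y*np.sin(A),C[1]+x*np.sin(A)+y*np.cos(A),z])
def tri(c1,p1,c2,p2):
    o1=c1["cam_to_world"][:3,3];o2=c2["cam_to_world"][:3,3]
    v1=ray_z(c1,*p1,0)-o1;v2=ray_z(c2,*p2,0)-o2
    s=np.linalg.lstsq(np.stack([v1,-v2],1),o2-o1,rcond=None)[0]
    a=o1+s[0]*v1;b=o2+s[1]*v2
    return (a+b)/2,np.linalg.norm(a-b)
def toF(p):
    d=np.asarray(p)[:2]-C; c,s=np.cos(A),np.sin(A)
    return np.array([d[0]*c+d[1]*s,-d[0]*s+d[1]*c,p[2]])
E
cat > s.py <<'E'
from h import *
from scipy.spatial.transform import Rotation as Ro
o=telemetry.get_obs(); R=Ro.from_euler("xyz",o["tool_rot"],degrees=True).as_matrix(); print(R.round(3))
cs={n:optics.read_camera(n) for n in ["top","side"]}
roi={"top":(135,250,165,315),"side":(130,246,208,312)}
def seg(n,f,roi=roi):
    hsv=cv2.cvtColor(cs[n]["image"],cv2.COLOR_BGR2HSV).astype(int); h,s,v=hsv[...,0],hsv[...,1],hsv[...,2]
    b=f(h,s,v).astype(np.uint8); m=np.zeros_like(b); r=roi[n]; m[r[0]:r[1],r[2]:r[3]]=1; b*=m
    k,l,st,ce=cv2.connectedComponentsWithStats(b)
    out=[(st[i,4],ce[i][::-1].round(1),st[i,:4]) for i in range(1,k)]; out.sort(key=lambda t:-t[0]); return out[:3],l
for name,f in dict(red=lambda h,s,v:((h<5)|(h>174))&(s>140)&(v>60),blue=lambda h,s,v:(h>95)&(h<125)&(s>120)&(v>60),yel=lambda h,s,v:(h>23)&(h<33)&(s>130)&(v>90)).items():
    for n in cs: print(name,n,seg(n,f)[0])
for l,z in dict(pivot=(.055,.09,.06),wing=(0,-.1,.093),c1=(.13,.2,.018),c2=(.13,-.2,.018),c3=(-.13,-.2,.018),c4=(-.13,.2,.018)).items():
    print(l,F(*z),[proj(cs[n],F(*z)).round(1) for n in cs])
E
python3 s.py
```

```text
[[ 0.    -0.967  0.254]
 [ 0.     0.254  0.967]
 [-1.    -0.     0.   ]]
red top [(np.int32(137), array([147.3, 208.7]), array([204, 139,  10,  18], dtype=int32)), (np.int32(3), array([174., 247.]), array([247, 173,   1,   3], dtype=int32)), (np.int32(2), array([177.5, 248.5]), array([248, 177,   2,   2], dtype=int32))]
red side [(np.int32(64), array([147.1, 293.9]), array([289, 141,  11,  15], dtype=int32)), (np.int32(7), array([201.1, 257.7]), array([257, 200,   3,   3], dtype=int32)), (np.int32(2), array([195.5, 290.5]), array([290, 195,   2,   2], dtype=int32))]
blue top [(np.int32(46), array([194.2, 271.3]), array([265, 191,  14,   7], dtype=int32))]
blue side [(np.int32(30), array([194.5, 260.4]), array([257, 191,   7,   8], dtype=int32))]
yel top [(np.int32(182), array([225.5, 243.4]), array([233, 215,  22,  22], dtype=int32)), (np.int32(24), array([181. , 218.6]), array([217, 178,   4,   7], dtype=int32)), (np.int32(18), array([180.2, 205.1]), array([204, 177,   3,   7], dtype=int32))]
yel side [(np.int32(240), array([200.3, 231.9]), array([221, 193,  23,  16], dtype=int32)), (np.int32(160), array([150. , 222.1]), array([211, 145,  23,  11], dtype=int32)), (np.int32(29), array([188.3, 274.6]), array([271, 187,   8,   4], dtype=int32))]
pivot [0.60397412 0.11066374 0.06      ] [array([174.5, 211.4]), array([175.2, 277.2])]
wing [ 0.50270863 -0.05924888  0.093     ] [array([194.4, 272.7]), array([196.8, 259.8])]
c1 [0.7043563  0.19811898 0.018     ] [array([153. , 181.3]), array([170.4, 297.6])]
c2 [ 0.6031908  -0.18887655  0.018     ] [array([162.1, 305.7]), array([237.8, 305.5])]
c3 [ 0.3516437  -0.12311898  0.018     ] [array([243.7, 301.5]), array([237.8, 214. ])]
c4 [0.4528092  0.26387655 0.018     ] [array([233.5, 171.3]), array([170.7, 224.9])]
```

Run:
```python
from h import *
c1=optics.read_camera("top");c2=optics.read_camera("side")
P,e=tri(c1,(147.3,208.7),c2,(147.1,293.9)); f=toF(P); print("grip",P,e,f, "theta",np.pi-np.arctan2(f[2]-.06,f[0]-.055))
P,e=tri(c1,(193.5,272.4),c2,(196,260)); print("wing",P,e,toF(P))
```

```text
grip [0.65495171 0.09861544 0.16193513] 0.0009934451158150539 [0.10736743 0.09123634 0.16193513] theta 2.0453697603279877
wing [ 0.50429741 -0.05871069  0.09549264] 0.0015128861867315406 [ 0.00140102 -0.09907747  0.09549264]
```

```bash
python3 -m pendant '[[87,[-22,-605,-389],[0,0,0]],[87,[-22,-605,-389],[0,0,0]],[87,[-22,-605,-389],[0,0,0]],[87,[-22,-605,-389],[0,0,0]],[87,[-22,-605,-389],[0,0,0]],[87,[-22,-605,-389],[0,0,0]],[87,[-22,-605,-389],[0,0,0]],[87,[-22,-605,-389],[0,0,0]],[87,[-22,-605,-389],[0,0,0]],[87,[-22,-605,-389],[0,0,0]]]'
cat > d.py <<'E'
# usage: d.py x y z -> shift (mm) in tool axes and turn to jaw-z yaw (deg, optional) tool down
import sys
from h import *
from scipy.spatial.transform import Rotation as Ro
def delta(P,yaw=None):
    o=telemetry.get_obs(); R=Ro.from_euler("xyz",o["tool_rot"],degrees=True).as_matrix()
    s=R.T@(np.array(P)-o["tool_pos"])*1000
    z=np.array([np.cos(yaw),np.sin(yaw),0]) if yaw is not None else np.array([np.cos(A+np.pi/2),np.sin(A+np.pi/2),0])
    x=np.array([0,0,-1.]); T=np.stack([x,np.cross(z,x),z],1)
    print("t",o["time_s"],"pos",o["tool_pos"].round(4),"F",o["force"].round(1),"q",o["qpos"].round(0),"w",o["grip_width"])
    print("shift",s.round(1),"turn",Ro.from_matrix(R.T@T).as_rotvec().round(3))
if __name__=="__main__":
    a=[float(v) for v in sys.argv[1:]]
    delta(a[:3],np.deg2rad(a[3]) if len(a)>3 else None)
E
python3 d.py .6517 .0982 .26
```

```text
time_s: 2.53
tool_pos: [0.4478, 0.3202, 0.2528]
tool_rot: [-23.5, 89.9, 51.8]
force: [0.6, 1.2, 0.6]
grip_width: 0.087
t 2.5333 pos [0.4478 0.3202 0.2528] F [0.6 1.2 0.6] q [-49.   6.  12.  97.  -1.  77.  38.] w 0.08700326489099756
shift [  -7.2 -253.5 -162.9] turn [-0.001  0.001  0.   ]
```

```bash
python3 -m pendant '[[87,[-8,-254,-163],[0,0,0]],[87,[-8,-254,-163],[0,0,0]],[87,[-8,-254,-163],[0,0,0]],[87,[-8,-254,-163],[0,0,0]],[60,[-8,-254,-163],[0,0,0]],[60,[-8,-254,-163],[0,0,0]],[60,[-8,-254,-163],[0,0,0]],[60,[-8,-254,-163],[0,0,0]],[60,[-8,-254,-163],[0,0,0]]]'
python3 d.py .6517 .0982 .154
python3 - <<'E'
from h import *
c=optics.read_camera("wrist"); cv2.imwrite("pics/w1.png",c["image"]); print(c["fx"],c["cam_to_world"].round(3))
for l in ["clamp_grip","clamp_pivot","wing"]:
    print(l,[(round(k["confidence"],2),(np.array(k["centre"])*[384,512]).round(1)) for k in models.landmark_of("wrist",l)[:2]])
print([proj(c,F(*p)).round(1) for p in [(.055,.09,.06),(.1043,.09,.156),(0,-.1,.093)]])
E
```

```text
time_s: 3.28
tool_pos: [0.6529, 0.0943, 0.26]
tool_rot: [-151.3, 89.8, -76.4]
force: [-0.6, -0.1, 0.7]
grip_width: 0.0638
t 3.2833 pos [0.6529 0.0943 0.26  ] F [-0.6 -0.1  0.7] q [-28.  20.  23.  81.  -8.  81.  70.] w 0.06379850257188673
shift [106.    2.3   3.8] turn [-0.009 -0.003  0.002]
272.2856023618628 [[ 0.261 -0.921 -0.289  0.573]
 [ 0.965  0.249  0.08   0.117]
 [-0.002 -0.3    0.954  0.405]
 [ 0.     0.     0.     1.   ]]
clamp_grip [(0.81, array([194.5, 263.6]))]
clamp_pivot [(0.63, array([135.2, 254.4]))]
wing [(0.84, array([81.7, 82.3]))]
[array([134.4, 257. ]), array([196., 258.]), array([86.4, 79.3])]
```

View pics/w1.png

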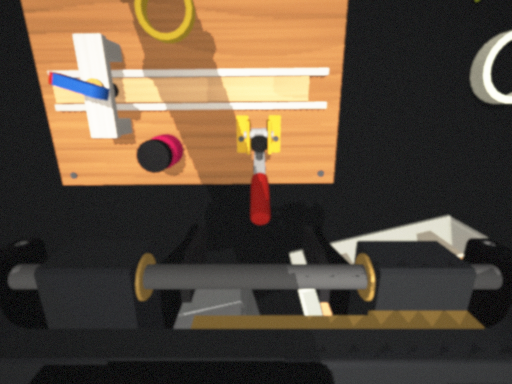

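```bash
python3 - <<'E'
from h import *
c=optics.read_camera("wrist")
for r,q in [(228,445),(248,380),(240,345),(300,215),(285,300),(205,260),(180,260),(220,260)]: print(r,q,w(c,r,q).round(3))
print(F(.1043,.0915,.156))
E
python3 d.py .6521 .0997 .154
```

```text
228 445 [0.809 0.359 0.028]
248 380 [0.625 0.153 0.323]
240 345 [0.807 0.216 0.001]
300 215 [ 0.824 -0.004  0.058]
285 300 [0.626 0.124 0.331]
205 260 [0.655 0.107 0.165]
180 260 [0.669 0.106 0.018]
220 260 [0.663 0.104 0.181]
[0.65205069 0.09964632 0.156     ]
t 3.5333 pos [0.6501 0.1022 0.2603] F [0.3 0.5 0.6] q [-29.  20.  23.  81.  -8.  81.  70.] w 0.05989649087563064
shift [106.3  -2.7  -2.1] turn [ 0.002  0.001 -0.001]
```

```bash
python3 -m pendant '[[60,[40,-3,-2],[0,0,0]],[60,[75,-3,-2],[0,0,0]],[60,[106,-3,-2],[0,0,0]],[60,[106,-3,-2],[0,0,0]],[60,[106,-3,-2],[0,0,0]],[60,[106,-3,-2],[0,0,0]]]'
python3 d.py .6521 .0997 .154
python3 - <<'E'
from h import *
c=optics.read_camera("wrist"); cv2.imwrite("pics/w2.png",c["image"])
s=optics.read_camera("side"); cv2.imwrite("pics/s2.png",cv2.resize(s["image"][60:220,190:400],None,fx=3.5,fy=3.5,interpolation=cv2.INTER_CUBIC))
print([proj(c,F(*p)).round(1) for p in [(.055,.0915,.06),(.1043,.0915,.156),(0,-.1,.093)]])
E
```

```text
time_s: 4.03
tool_pos: [0.6543, 0.0982, 0.1566]
tool_rot: [-56.7, 89.8, 18.7]
force: [-0.6, 1.0, 0.8]
grip_width: 0.0601
t 4.0333 pos [0.6543 0.0982 0.1566] F [-0.6  1.   0.8] q [-28.  23.  22.  88.  -9.  70.  71.] w 0.06007742814178891
shift [2.6 2.5 0.9] turn [0.    0.002 0.003]
[array([144.9, 254.8]), array([248.9, 255.2]), array([ 72. , -17.9])]
```

View pics/w2.png

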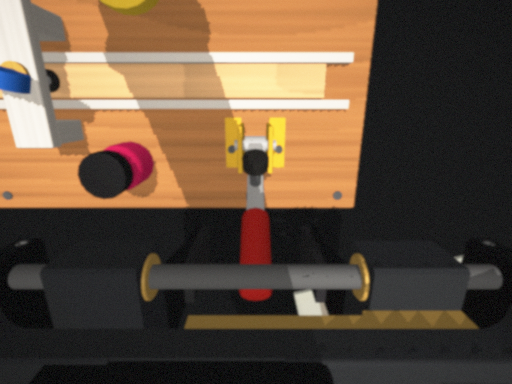

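View pics/s2.png

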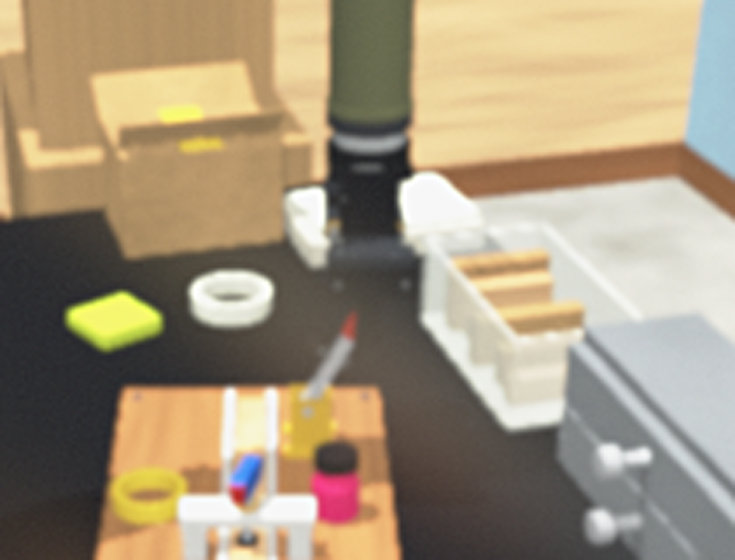

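```bash
python3 -m pendant '[[40,[0,2,1],[0,0,0]],[28,[0,2,1],[0,0,0]],[16,[0,2,1],[0,0,0]],[10,[0,2,1],[0,0,0]],[10,[0,2,1],[0,0,0]],[10,[0,2,1],[0,0,0]],[10,[0,2,1],[0,0,0]]]' 10
python3 - <<'E'
from h import *
s=telemetry.get_obs(); print(s["grip_width"],s["force"],s["tool_pos"],toF(s["tool_pos"]))
E
```

```text
time_s: 4.72
tool_pos: [0.6518, 0.0984, 0.1543]
tool_rot: [-9.0, 90.0, 66.3]
force: [-0.3, 0.2, 1.1]
grip_width: 0.0208
0.02082542260446385 [-0.29274038  0.17831509  1.09304651] [0.65175432 0.09840536 0.15427914] [0.10432712 0.09022442 0.15427914]
```

```bash
python3 -m pendant '[[10,[-4,9,0],[0,0,0]],[10,[-8,20,0],[0,0,0]],[10,[-10,30,0],[0,0,0]],[10,[-11,41,0],[0,0,0]],[10,[-12,52,0],[0,0,0]],[10,[-11,62,0],[0,0,0]],[10,[-9,73,0],[0,0,0]],[10,[-6,83,0],[0,0,0]],[10,[-2,93,0],[0,0,0]],[10,[3,103,0],[0,0,0]]]'
python3 - <<'E'
from h import *
s=telemetry.get_obs(); print(s["grip_width"],s["force"],toF(s["tool_pos"]))
c=optics.read_camera("wrist"); cv2.imwrite("pics/w3.png",c["image"])
c=optics.read_camera("side"); cv2.imwrite("pics/s3.png",cv2.resize(c["image"][60:220,190:400],None,fx=3.5,fy=3.5,interpolation=cv2.INTER_CUBIC))
E
```

```text
time_s: 5.55
tool_pos: [0.5509, 0.1255, 0.1532]
tool_rot: [-1.9, 89.9, 73.4]
force: [-2.9, 1.6, 8.0]
grip_width: 0.0175
0.017480041232512906 [-2.87210267  1.60989107  8.02013835] [-4.70597603e-05  9.08933738e-02  1.53205932e-01]
```

View pics/w3.png

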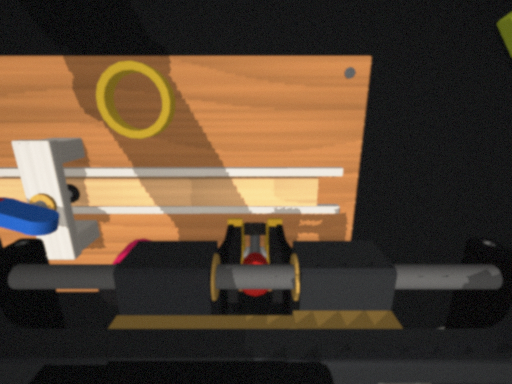

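View pics/s3.png

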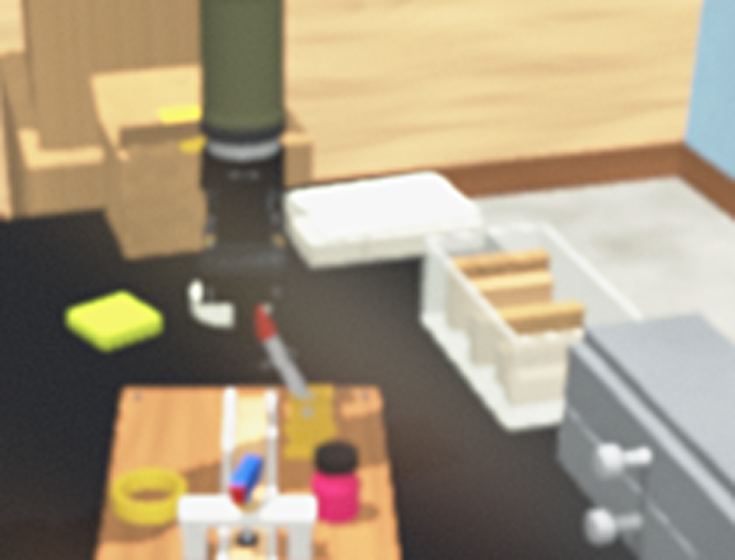

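```bash
python3 -m pendant '[[10,[6,9,0],[0,0,0]],[10,[13,18,0],[0,0,0]],[10,[20,25,0],[0,0,0]],[10,[28,32,0],[0,0,0]],[10,[37,38,0],[0,0,0]],[10,[47,44,0],[0,0,0]],[10,[57,48,0],[0,0,0]],[10,[67,51,0],[0,0,0]],[10,[75,53,0],[0,0,0]],[10,[78,53,0],[0,0,0]]]'
python3 - <<'E'
from h import *
s=telemetry.get_obs(); print(s["grip_width"],s["force"],toF(s["tool_pos"]))
c=optics.read_camera("side"); cv2.imwrite("pics/s4.png",cv2.resize(c["image"][100:240,190:350],None,fx=4,fy=4,interpolation=cv2.INTER_CUBIC))
E
```

```text
time_s: 6.48
tool_pos: [0.4941, 0.1402, 0.0711]
tool_rot: [100.0, 89.3, 175.4]
force: [-10.0, 6.0, 3.7]
grip_width: 0.0178
0.01778686078270284 [-10.0252575    5.97736255   3.69397187] [-0.0587427   0.09078162  0.07114688]
```

View pics/s4.png

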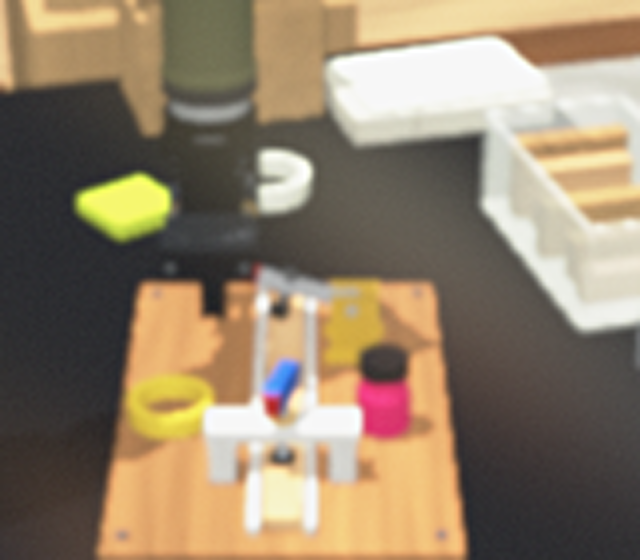

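```bash
python3 -m pendant '[[10,[4,0,0],[0,0,0]],[10,[8,0,0],[0,0,0]],[10,[12,0,0],[0,0,0]],[10,[13,0,0],[0,0,0]],[10,[13,0,0],[0,0,0]]]'
python3 d.py .6 .1 .06 | head -1
python3 - <<'E'
from h import *
s=telemetry.get_obs(); print(s["grip_width"],s["force"],toF(s["tool_pos"]))
E
```

```text
time_s: 6.95
tool_pos: [0.4938, 0.1403, 0.0583]
tool_rot: [101.0, 89.3, 176.5]
force: [-9.0, 5.9, 0.9]
grip_width: 0.0176
t 6.95 pos [0.4938 0.1403 0.0583] F [-9.   5.9  0.9] q [-36.  12.  19. 114.  -5.  55.  61.] w 0.017618264617959067
0.017618264617959067 [-8.95638155  5.93417185  0.92659875] [-0.0591254   0.09076051  0.05825125]
```

```bash
python3 -m pendant '[[22,[0,0,0],[0,0,0]],[26,[0,0,0],[0,0,0]],[30,[0,0,0],[0,0,0]],[36,[0,0,0],[0,0,0]],[46,[0,0,0],[0,0,0]],[46,[0,0,0],[0,0,0]]]'
python3 - <<'E'
from h import *
s=telemetry.get_obs(); print(s["grip_width"],s["force"],toF(s["tool_pos"]))
c=optics.read_camera("wrist"); cv2.imwrite("pics/w5.png",c["image"])
c=optics.read_camera("side"); cv2.imwrite("pics/s5.png",cv2.resize(c["image"][100:240,190:350],None,fx=4,fy=4,interpolation=cv2.INTER_CUBIC))
E
```

```text
time_s: 7.45
tool_pos: [0.5009, 0.1378, 0.0604]
tool_rot: [-90.4, 90.0, -15.1]
force: [-0.1, -0.9, 0.4]
grip_width: 0.0415
0.04152947718129161 [-0.07333535 -0.87089517  0.39095344] [-0.0515376   0.09017944  0.06043766]
```

View pics/w5.png

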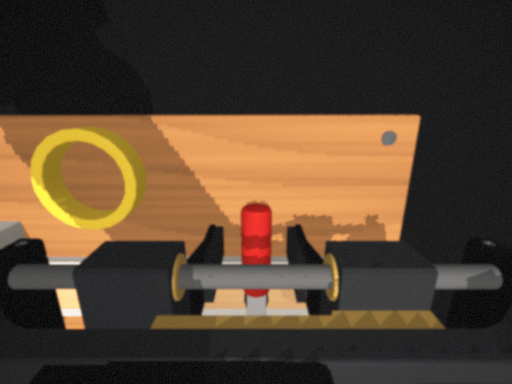

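View pics/s5.png

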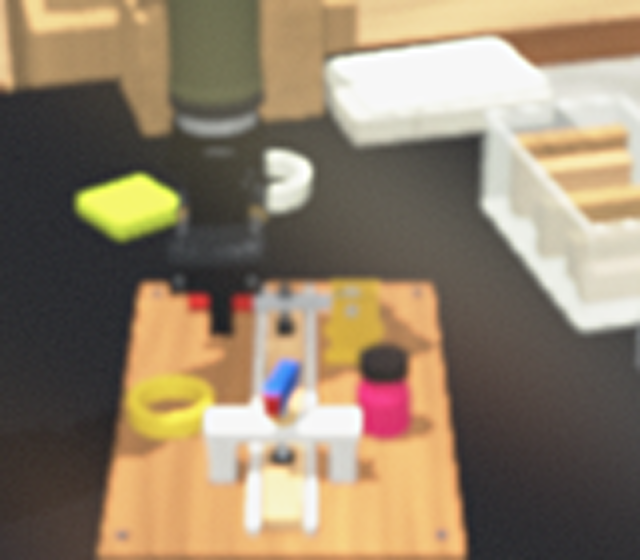

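```bash
python3 -m pendant '[[50,[-30,0,0],[0,0,0]],[50,[-65,0,0],[0,0,0]],[50,[-105,0,0],[0,0,0]],[50,[-145,0,0],[0.12,0,0]],[50,[-160,-10,-35],[0.24,0,0]],[50,[-160,-20,-75],[0.36,0,0]],[50,[-160,-30,-115],[0.48,0,0]],[50,[-160,-40,-150],[0.6,0,0]],[50,[-160,-51,-190],[0.72,0,0]],[50,[-160,-51,-190],[0.84,0,0]]]'
python3 d.py .5027 -.0592 .20
```

```text
time_s: 8.38
tool_pos: [0.5011, -0.0688, 0.221]
tool_rot: [-98.3, 89.8, -72.2]
force: [-0.8, -0.8, -0.1]
grip_width: 0.05
t 8.3833 pos [ 0.5011 -0.0688  0.221 ] F [-0.8 -0.8 -0.1] q [-27.   1.  32. 106.  -0.  74.  31.] w 0.050023565484392775
shift [21.   8.   5.6] turn [-0.859 -0.002  0.004]
```

```bash
python3 -m pendant '[[50,[0,0,0],[0.12,0,0]],[50,[0,0,0],[0.24,0,0]],[50,[0,0,0],[0.36,0,0]],[50,[0,0,0],[0.48,0,0]],[50,[0,0,0],[0.6,0,0]],[50,[0,0,0],[0.72,0,0]],[50,[0,0,0],[0.84,0,0]],[50,[0,0,0],[0.96,0,0]],[50,[0,0,0],[1.02,0,0]],[50,[0,0,0],[1.02,0,0]]]'
python3 d.py .5027 -.0592 .20
python3 - <<'E'
from h import *
c=optics.read_camera("wrist"); cv2.imwrite("pics/w6.png",c["image"]); print(c["cam_to_world"].round(3).tolist())
print([proj(c,F(*p)).round(1) for p in [(0,-.1,.106),(0,-.1,.07),(-.057,-.116,.066),(.057,-.116,.066),(.057,-.084,.066)]])
t=optics.read_camera("top"); cv2.imwrite("pics/t6.png",cv2.resize(t["image"][140:260,160:320],None,fx=5,fy=5,interpolation=cv2.INTER_CUBIC))
E
```

```text
time_s: 9.22
tool_pos: [0.5019, -0.0588, 0.2203]
tool_rot: [93.5, 90.0, 62.1]
force: [-0.2, -0.1, -0.1]
grip_width: 0.0501
t 9.2167 pos [ 0.5019 -0.0588  0.2203] F [-0.2 -0.1 -0.1] q [-28.   1.  32. 106.  -0.  74. -27.] w 0.05009377887443438
shift [20.3  0.1  0.9] turn [-1.863  0.    -0.   ]
[[0.854, 0.497, 0.155, 0.545], [-0.521, 0.815, 0.254, 0.012], [-0.0, -0.298, 0.955, 0.365], [0.0, 0.0, 0.0, 1.0]]
[array([195.2, 256.2]), array([185.5, 256.1]), array([210.6, 213.5]), array([183.6, 308.1]), array([156.8, 301.4])]
```

View pics/w6.png

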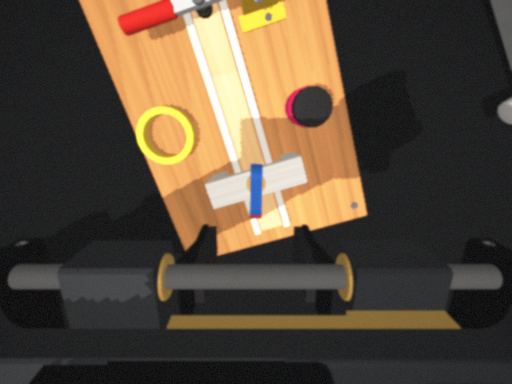

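View pics/t6.png

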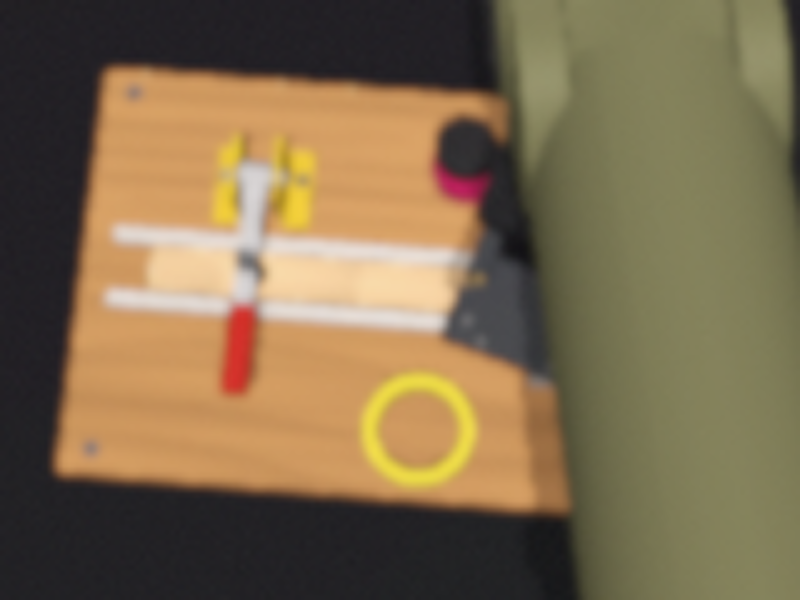

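```bash
cat > wing.py <<'E'
from h import *
c=optics.read_camera("wrist"); im=c["image"]
hsv=cv2.cvtColor(im,cv2.COLOR_BGR2HSV).astype(int); h,s,v=hsv[...,0],hsv[...,1],hsv[...,2]
b=(((h>95)&(h<130)&(s>110)&(v>40))).astype(np.uint8)
k,l,st,ce=cv2.connectedComponentsWithStats(b); i=1+np.argmax(st[1:,4]); r,q=np.nonzero(l==i); print(st[i],ce[i])
b2=((h<6)|(h>172))&(s>110)&(v>50); D=cv2.distanceTransform((l!=i).astype(np.uint8),cv2.DIST_L2,3); rr,qq=np.nonzero(b2&(D<8)); print("red",rr.size,rr.mean() if rr.size else 0,qq.mean() if qq.size else 0)
P=np.array([ray_z(c,a,d,.104)[:2] for a,d in zip(np.r_[r,rr],np.r_[q,qq])])
F2=np.array([toF([*p,.1])[:2] for p in P]); rect=cv2.minAreaRect((F2*1000).astype(np.float32)); print("rect fixture",rect)
m=F2.mean(0); u,S,V=np.linalg.svd(F2-m); print("mean",m,"angle deg (mod180) in fixture",np.rad2deg(np.arctan2(V[0,1],V[0,0]))%180)
E
python3 wing.py
```

```text
[251 165  11  50 508] [255.72637795 189.10826772]
red 21 216.47619047619048 254.76190476190476
rect fixture ((0.15158605575561523, -96.93241882324219), (54.68989562988281, 10.315343856811523), 72.28882598876953)
mean [ 0.00067538 -0.09563249] angle deg (mod180) in fixture 72.42453208076397
```

Run:
```python
from d import *
p=F(.0005,-.0985,.096); print(p); delta(p,A+np.deg2rad(-17.6))
```

```text
[ 0.50357174 -0.05792411  0.096     ]
t 9.3667 pos [ 0.5019 -0.0587  0.2203] F [-0.4  0.5  0.1] q [-28.   1.  32. 106.  -0.  74. -27.] w 0.05001321654149424
shift [124.3   1.5   1.1] turn [ 0.019 -0.    -0.   ]
```

```bash
python3 -m pendant '[[50,[35,1,1],[0.019,0,0]],[50,[70,1,1],[0.019,0,0]],[50,[100,1,1],[0.019,0,0]],[50,[115,1,1],[0.019,0,0]],[50,[124,1,1],[0.019,0,0]],[50,[124,1,1],[0.019,0,0]],[50,[124,1,1],[0.019,0,0]]]'
python3 - <<'E'
from d import *
p=F(.0005,-.0985,.096); delta(p,A+np.deg2rad(-17.6))
c=optics.read_camera("wrist"); cv2.imwrite("pics/w7.png",c["image"])
c=optics.read_camera("side"); cv2.imwrite("pics/s7.png",cv2.resize(c["image"][130:250,190:350],None,fx=5,fy=5,interpolation=cv2.INTER_CUBIC))
E
python3 wing.py
```

```text
time_s: 9.95
tool_pos: [0.5037, -0.0584, 0.0968]
tool_rot: [12.6, 90.0, -19.8]
force: [-0.9, 0.1, -0.1]
grip_width: 0.0501
t 9.95 pos [ 0.5037 -0.0584  0.0968] F [-0.9  0.1 -0.1] q [-26.   9.  32. 114.  -5.  59. -24.] w 0.05010160231571176
shift [ 0.8  0.3 -0.4] turn [-0.002  0.001 -0.   ]
[ 243  206   20   59 1121] [252.60749331 235.02854594]
red 0 0 0
rect fixture ((4.221542835235596, -84.41372680664062), (35.85075759887695, 10.767290115356445), 72.75923919677734)
mean [ 0.00445349 -0.0840591 ] angle deg (mod180) in fixture 72.38837711774377
```

View pics/w7.png

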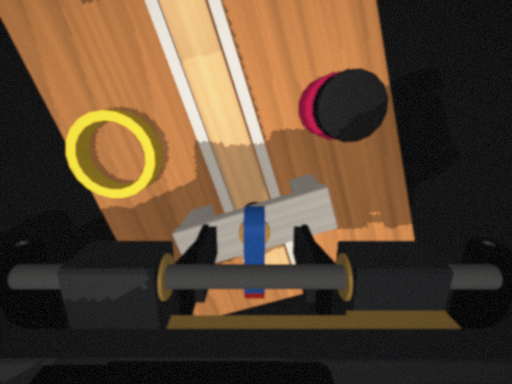

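View pics/s7.png

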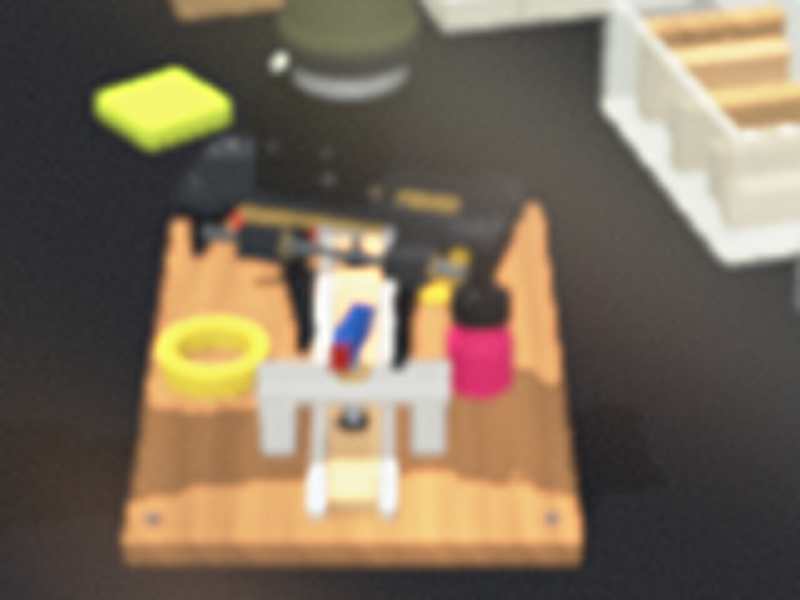

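```bash
python3 -m pendant '[[35,[0,0,0],[0,0,0]],[22,[0,0,0],[0,0,0]],[14,[0,0,0],[0,0,0]],[5,[0,0,0],[0,0,0]],[5,[0,0,0],[0,0,0]],[5,[0,0,0],[0,0,0]],[5,[0,0,0],[0,0,0]],[5,[0,0,0],[0,0,0]]]' 30
cat > st.py <<'E'
from h import *
from scipy.spatial.transform import Rotation as Ro
s=telemetry.get_obs(); R=Ro.from_euler("xyz",s["tool_rot"],degrees=True).as_matrix(); z=R[:,2]
y=np.rad2deg(np.arctan2(z[1],z[0])-A)
print("t",s["time_s"],"w",s["grip_width"].round(4),"F",s["force"].round(2),"T",s["wrist_torque"].round(3),"fix",toF(s["tool_pos"]).round(4),"jaw deg",y.round(2),"x",R[:,0].round(3),"q7",s["qpos"][6].round(1))
E
python3 st.py
```

```text
time_s: 10.77
tool_pos: [0.5033, -0.0583, 0.0963]
tool_rot: [15.3, 90.0, -17.0]
force: [-0.4, 0.0, 0.2]
grip_width: 0.011Traceback (most recent call last):
  File "st.py", line 5, in <module>
    print("t",s["time_s"],"w",s["grip_width"].round(4),"F",s["force"].round(2),"T",s["wrist_torque"].round(3),"fix",toF(s["tool_pos"]).round(4),"jaw deg",y.round(2),"x",R[:,0].round(3),"q7",s["qpos"][6].round(1))
                              ^^^^^^^^^^^^^^^^^^^^^
AttributeError: 'float' object has no attribute 'round'
```

```bash
sed -i 's/s\["grip_width"\].round(4)/round(s["grip_width"],4)/' st.py; python3 st.py
python3 -m pendant '[[5,[0,0,0],[0.1,0,0]],[5,[0,0,0],[0.2,0,0]],[5,[0,0,0],[0.3,0,0]],[5,[0,0,0],[0.4,0,0]],[5,[0,0,0],[0.5,0,0]],[5,[0,0,0],[0.6,0,0]],[5,[0,0,0],[0.7,0,0]],[5,[0,0,0],[0.8,0,0]],[5,[0,0,0],[0.9,0,0]],[5,[0,0,0],[1.0,0,0]]]' 30
python3 st.py
```

```text
t 10.7667 w 0.011 F [-0.35  0.01  0.2 ] T [-0.159  0.041 -0.004] fix [ 0.0004 -0.0989  0.0963] jaw deg -17.72 x [ 0. -0. -1.] q7 -24.0
time_s: 11.6
tool_pos: [0.5034, -0.0585, 0.0963]
tool_rot: [45.5, 90.0, -44.4]
force: [-0.1, -1.5, -0.6]
grip_width: 0.0118
t 11.6 w 0.0118 F [-0.07 -1.49 -0.64] T [-0.147  0.071  0.058] fix [ 0.0005 -0.0991  0.0963] jaw deg -75.29 x [ 0. -0. -1.] q7 -80.5
```

```bash
python3 -m pendant '[[5,[0,0,0],[0.06,0,0]],[5,[0,0,0],[0.12,0,0]],[5,[0,0,0],[0.16,0,0]],[5,[0,0,0],[0.2,0,0]],[5,[0,0,0],[0.2,0,0]]]' 30
python3 st.py
python3 -m pendant '[[5,[0,0,0],[0.02,0,0]],[5,[0,0,0],[0.04,0,0]],[5,[0,0,0],[0.04,0,0]]]' 30
python3 st.py
```

```text
time_s: 12.02
tool_pos: [0.5034, -0.0586, 0.0963]
tool_rot: [51.5, 90.0, -49.7]
force: [-0.0, -1.0, -0.5]
grip_width: 0.012
t 12.0167 w 0.012 F [-0.04 -0.99 -0.47] T [-0.252  0.032 -0.062] fix [ 0.0005 -0.0992  0.0963] jaw deg -86.54 x [ 0. -0. -1.] q7 -91.5
time_s: 12.27
tool_pos: [0.5034, -0.0585, 0.0963]
tool_rot: [65.7, 90.0, -37.7]
force: [0.8, -1.9, -0.5]
grip_width: 0.0117
t 12.2667 w 0.0117 F [ 0.82 -1.92 -0.5 ] T [-0.282 -0.068  0.057] fix [ 0.0005 -0.0991  0.0963] jaw deg -88.82 x [ 0. -0. -1.] q7 -93.8
```

```bash
for i in 1; do python3 -m pendant '[[5,[0,0,0],[0.02,0,0]],[5,[0,0,0],[0.04,0,0]],[5,[0,0,0],[0.04,0,0]]]' 30 >/dev/null; done
python3 st.py
python3 -m pendant '[[5,[0,0,0],[0.02,0,0]],[5,[0,0,0],[0.04,0,0]],[5,[0,0,0],[0.04,0,0]]]' 30 >/dev/null
python3 st.py
```

```text
t 12.5167 w 0.0115 F [ 2.45 -2.09 -0.61] T [-0.503 -0.099  0.427] fix [ 0.0005 -0.0991  0.0963] jaw deg -91.08 x [ 0.    -0.001 -1.   ] q7 -96.0
t 12.7667 w 0.0122 F [ 1.34 -2.87 -2.24] T [-0.626 -0.173  0.723] fix [ 0.0005 -0.0991  0.0963] jaw deg -93.37 x [ 0.    -0.001 -1.   ] q7 -98.2
```

```bash
python3 -m pendant '[[5,[0,0,0],[-0.08,0,0]],[5,[0,0,0],[-0.18,0,0]],[5,[0,0,0],[-0.28,0,0]],[5,[0,0,0],[-0.38,0,0]],[5,[0,0,0],[-0.48,0,0]],[5,[0,0,0],[-0.58,0,0]],[5,[0,0,0],[-0.68,0,0]],[5,[0,0,0],[-0.78,0,0]],[5,[0,0,0],[-0.88,0,0]],[5,[0,0,0],[-0.98,0,0]]]' 30 >/dev/null
python3 st.py
python3 -m pendant '[[5,[0,0,0],[-0.1,0,0]],[5,[0,0,0],[-0.2,0,0]],[5,[0,0,0],[-0.3,0,0]],[5,[0,0,0],[-0.4,0,0]],[5,[0,0,0],[-0.5,0,0]],[5,[0,0,0],[-0.56,0,0]],[5,[0,0,0],[-0.6,0,0]],[5,[0,0,0],[-0.62,0,0]],[5,[0,0,0],[-0.62,0,0]]]' 30 >/dev/null
python3 st.py; python3 wing.py
python3 - <<'E'
from h import *
c=optics.read_camera("wrist"); cv2.imwrite("pics/w8.png",c["image"])
c=optics.read_camera("side"); cv2.imwrite("pics/s8.png",cv2.resize(c["image"][130:250,190:350],None,fx=5,fy=5,interpolation=cv2.INTER_CUBIC))
E
```

```text
t 13.6 w 0.012 F [ 1.75 -2.24 -2.44] T [-0.535 -0.236 -0.092] fix [ 0.0004 -0.0989  0.0963] jaw deg -37.03 x [ 0.     0.001 -1.   ] q7 -42.9
t 14.35 w 0.0118 F [ 1.37 -1.   -1.28] T [-0.442 -0.287 -0.016] fix [ 0.0003 -0.0989  0.0963] jaw deg -1.73 x [ 0.  0. -1.] q7 -8.2
[ 242  207   26   58 1313] [254.5468393  236.57501904]
red 0 0 0
rect fixture ((0.3107762336730957, -83.92869567871094), (34.966922760009766, 13.827792167663574), 89.04432678222656)
mean [ 0.00030036 -0.08418078] angle deg (mod180) in fixture 88.3026366805806
```

View pics/w8.png

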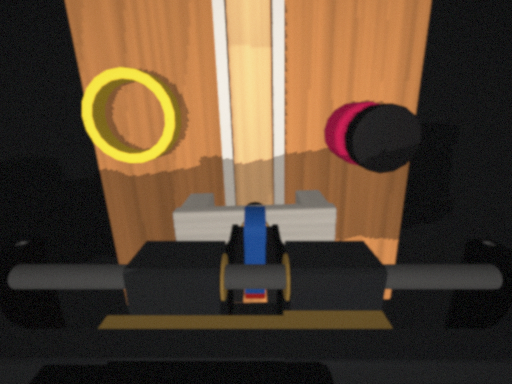

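View pics/s8.png

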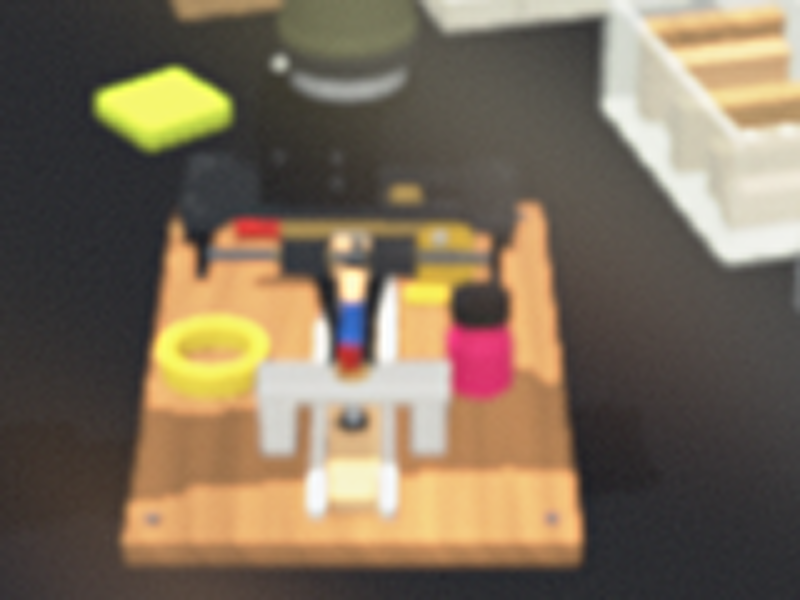

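```bash
python3 -m pendant '[[5,[0,0,0],[-0.02,0,0]],[5,[0,0,0],[-0.04,0,0]],[5,[0,0,0],[-0.04,0,0]],[5,[0,0,0],[-0.04,0,0]],[5,[0,0,0],[-0.04,0,0]],[5,[0,0,0],[-0.04,0,0]]]' 30 >/dev/null
python3 st.py; python3 wing.py
python3 - <<'E'
from h import *
c=optics.read_camera("top"); cv2.imwrite("pics/t9.png",cv2.resize(c["image"][140:260,160:320],None,fx=5,fy=5,interpolation=cv2.INTER_CUBIC))
c=optics.read_camera("side"); cv2.imwrite("pics/s9.png",cv2.resize(c["image"],(800,600),interpolation=cv2.INTER_CUBIC))
E
```

```text
t 15.0 w 0.0118 F [ 1.69 -1.04 -1.84] T [-0.447 -0.275  0.086] fix [ 0.0003 -0.0989  0.0963] jaw deg 0.61 x [ 0. -0. -1.] q7 -5.9
[ 242  207   26   58 1315] [254.54752852 236.55665399]
red 0 0 0
rect fixture ((-0.3080329895019531, -83.91065216064453), (13.919543266296387, 34.84238052368164), 0.6299151182174683)
mean [-0.00029119 -0.08415573] angle deg (mod180) in fixture 90.60364200480494
```

View pics/t9.png

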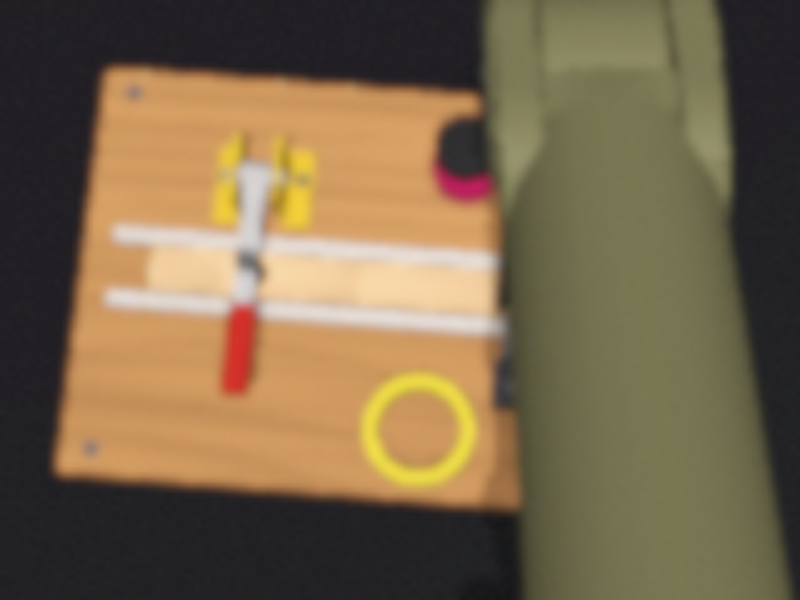

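View pics/s9.png

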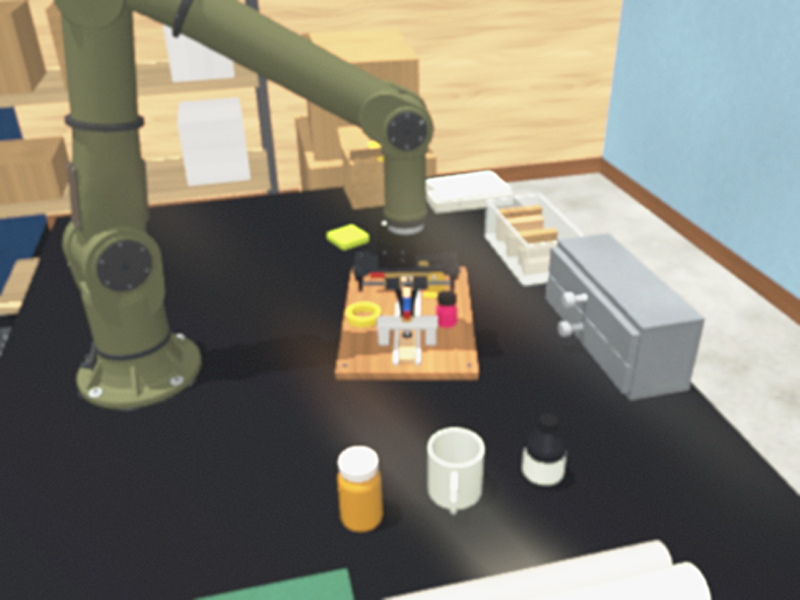

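```bash
python3 st.py; python3 -c "
from cell import env
print(env.sign_off())"
```

```text
t 15.15 w 0.0119 F [ 2.13 -1.07 -0.35] T [-0.483 -0.236  0.059] fix [ 0.0003 -0.0989  0.0963] jaw deg 0.62 x [ 0.  0. -1.] q7 -5.9
the job is handed in; nothing more can be done
None
```

The job is done and handed in at about 15 s of the 56 s allowed; `sign_off` gives no verdict, so what follows is from my own checks.

- **Clamp:** I gripped the red handle and swung the arm over from about 2.04 rad to level, then let go. Two later top pictures and a side picture show it closed, with its foot on the strip.
- **Thumbscrew seating:** I turned it clockwise about 72° until the wrist torque rose from about 0.06 to 0.7 N m, which is the stop.
- **Backing off:** I then turned it back a quarter turn. The wings sit about 90.6° from the fixture's x axis in the wrist picture. The jaws read 0.6°, matching it.
- **Grip at hand-in:** the gripper still holds the wings at 30 N, with an opening of 11.9 mm. Net force is under 3 N.
- **Surroundings:** the strip's visible end and the yellow tape look unmoved in the top view, and the pink jar, mug, bottle, ochre jar and note pad look undisturbed in the side view. The white tape was hidden behind the wrist in the last pictures, so I did not re-check it; the gripper stayed well above it.

- **Angle uncertainty:** jaw and finger give blurred the exact moment of seating, so the quarter turn is good to about 1°.
- **Off readings:** the force sensor showed about 10 N sideways late in the clamp swing, and it vanished on release. A 0.06–0.09 N m twist, about the screw's friction, remained at the end.

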